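# Level the bauble display board

## Task

Level the display board so that baubles will not roll off it: set the yellow spirit level lengthwise on the green strip in the middle of the board and press it down on the board, then turn the red knob of the levelling foot until the bubble is centred between the black rings. Then press the level firmly down onto the board and finish while still pressing it with the fingers, bubble centred; leave everything else on the table undisturbed.

Things in the scene. Friction and masses are not known exactly. Their poses are not given: they have to be found in the camera images.
- level: Yellow spirit level with black end caps, a block 180 long x 26 wide x 45 mm high, 0.25 kg, lying on its base on the table. Origin: centre of its underside; x along its length, z up. A green vial lies in a notch in the middle of its top (the middle 66 mm, do not press there); the flat tops of its two ends, from 33 to 85 mm from the middle, are 45 mm above its underside.
- bubble (a joint): The pale bubble in the vial (20 mm long): its offset along the level's x from the centre between the two black rings, m, 0 = centred, limits +-0.022. It drifts to the higher end, 5 mm for each 0.01 rad of slope, and settles in about 1.5 s after the level stops moving.
- board: Wooden board of the display riser, 130 x 400 x 18 mm, its top about 85 mm above the table, long side roughly along world y. Hinged at its +y end on a steel pedestal, its -y end stands on the levelling foot, which starts too low. Origin: on the hinge axis, mid thickness, 20 mm from the +y end of the board; y along the board's length away from the foot, z normal to the board.
- level_spot (a point): Middle of the green strip (50 x 210 mm) on the board's top surface, 145 mm from the hinge and 190 mm from the knob's axis; axes as the board's. The level belongs here, lengthwise along the board (y).
- knob (a joint): Turn of the levelling foot's knob, rad, grows clockwise seen from above. Limits -3.3 and 1.8. Clockwise screws the foot down and lifts that end of the board: 0.009 rad of slope a radian (coarse quick-thread, about 3 mm a radian), which moves the bubble of a level on the board by 4.5 mm a radian towards the foot end. Always starts too low, 1.5 to 2.9 rad short. Stiff (0.15 N m), stays where it is left.
- knob_grip (a point): Where to grip the knob: on its vertical axis, 27 mm above the board's top, in the middle of the height of its red grip bar, 52 mm long (along this point's x), 14 mm thick (y), 9 to 43 mm above the board, on a black collar of 48 mm diameter. Turns with the knob.
- mug: White mug, 80 mm diameter, 90 mm high, a bystander; origin centre of the underside.
- tape: Roll of clear tape lying flat, 90 mm diameter, 24 mm high, a bystander; origin centre of the underside.
- screwdriver: Screwdriver lying on the table, a bystander.
- carton: Green carton, 90 x 150 x 60 mm, a bystander beyond the board; origin centre of the underside.
- tree: Small green wooden tree, 64 mm diameter, 110 mm high, a bystander; origin centre of the underside.
- bauble0: Blue bauble, 62 mm diameter, in a compartment of the cardboard tray (220 x 220 x 60 mm) on the right, a bystander; origin at its bottom.
- bauble1: Red bauble, 62 mm diameter, in a compartment of the cardboard tray (220 x 220 x 60 mm) on the right, a bystander; origin at its bottom.
- bauble2: Green bauble, 62 mm diameter, in a compartment of the cardboard tray (220 x 220 x 60 mm) on the right, a bystander; origin at its bottom.

How it is judged:
By the outcome, as a careful person would: the job done as asked, in the order asked, and still so for the second after the job is handed in, while the arm keeps its last pose, push and grip.
It also fails if it takes over 72 s, if anything falls off the work surface, if the arm or the gripper's body presses on something with over 40 N, if the wrist force passes 120 N, or if a joint passes its speed limit or range.

## Robot

A 7-joint arm with a two-finger parallel gripper is mounted at the origin on the work surface. World frame = base frame: x ahead of the robot, y to its left, z up, the work surface at z = 0. Lengths are in m, angles in rad, forces in N, time in s.
With the tool pointing down it reaches from about 0.4 to 0.85 m from the base axis. Payload 4.5 kg.
Tool frame: the origin (TCP) lies on the centre line of the jaws, within the pads' length; the fingertips stand 11 mm ahead of it and the grasp point (between the pads) lies 8 mm behind it; z points along the fingers, y is the line along which they close (so a half turn about z gives the same grasp; the last joint's range is limited). The gripper opens to 88 mm and grips with 3 to 60 N. Pads are 18 mm wide; open, the fingers measure 123 mm over their backs; the gripper's body (75 mm by 187 mm) begins 45 mm behind the grasp point.
Start: joints at [1.172, 0.689, -0.195, 1.565, 0.157, 0.902, -0.215], TCP at [0.262, -0.567, 0.25] pointing down, gripper open.
Joint ranges: [-3.01, 3.01], [-0.46, 2.08], [-1.47, 1.51], [0.13, 2.56], [-1, 4.14], [0.04, 2.09], [-2.66, 2.66]. Speed limits (rad/s): [2.57, 2.57, 3.14, 3.14, 3.14, 3.14, 3.14].

## Interface

Orientations are given as a unit quaternion [x, y, z, w].
In Python, from plant import * gives the robot as it stands. The module is installed in compiled form; this text tells all that it offers.
- The arm moves only by the tool send_rows, never from a script. Its argument "motion" is a list of rows, each an object of numbers: "x", "y", "z": the shift along the tool's x, y, z in cm; "rx", "ry", "rz": the turn, a rotation vector about the tool's x, y, z in rad; "jaw": the finger opening in cm, from 0 to 8.81. In form: [{"x": .., "y": .., "z": .., "rx": .., "ry": .., "rz": .., "jaw": ..}, ...]. A call has exactly 5 rows; each row shifts and turns the commanded pose from where the row before left it, along the tool's axes as they then stand; what a row does not reach is not made up. A row lasts 1/10 s, in which the tool goes at most 50 mm and 8.59 degrees, less where a joint would pass 70% of its speed; a pose out of reach is approached as far as the arm can. A call is refused whole if a number of a shift passes 5 or a number of a turn 0.15, either way. A call with a gripper value outside its range is refused whole. The fingers move at their own pace and stop on an object; "grip_force" is the grip in N (left out, the last holds). Time passes only in rows, so rows that do not move let the fingers close, or fill a call up. It gives the time, the measured TCP pose, the force, the opening and the grip force at its end, in the units of the state.
- get_state(): the state, without advancing time (a new reading comes with each control period).
- snapshot(name): name is "scene" or "top"; returns a dict with "img" (480x640x3 uint8, red, green, blue), "vertical_fov" (degrees; the focal length in pixels is half the picture's height over the tangent of half this angle, whatever the lens; pixels are square), "cx", "cy" (the principal point, pixels), "D" ([k1, k2, p1, p2, k3] as OpenCV has them; the pictures are not rectified), "extrinsics" (4x4, takes a point from camera to world coordinates). Camera axes: x right, y up, looking along -z (the intrinsics and any distortion apply to the point x, -y, -z); pixel columns grow to the right and rows downward; lengths in m; the calibration is good to about 2 mm. A picture is of the moment at which its call begins. There is no depth.
- finish_job(): hands the job in; it is judged then, once.
The state is a dict: "clock": time; "q": joint angles; "qd": joint speeds; "joint_torque": joint torques, N m; "tool_pos": TCP position; "eef_rot": TCP orientation; "contact_force": force on the tool from outside, world axes, zero at the start; "moment": the same for the moment, N m; "opening": opening from 0.0 (shut) to 1.0 (fully open); "finger_force": force on a finger pad.
Only numpy, scipy, OpenCV 4.12 (cv2) and the standard library are available. Lean on these libraries where they do the work, as an engineer would, in place of code of your own. Each camera call takes 0.05 s, during which the arm holds its last target. There are 200 camera calls.

## Working session

There is one attempt and no reset: what is moved stays moved. The work goes in short steps, Python scripts to look and compute and a tool call to move; the robot and the scene stay as the last step left them, time stands still between calls to the robot, and variables do not carry over. Pictures are saved under pics/ and viewed, at most 10 in all, crops included, and the job is handed in when it is done.

Besides the shell and the picture viewer there is one more tool, called by a JSON object that holds its "fn" and its "kwargs", one argument or row to a line. send_rows: Moves the arm, as the interface text tells. Its arguments: {"type":"object","properties":{"motion":{"type":"array"},"grip_force":{"type":"number"}},"required":["motion"]}

```bash
mkdir -p pics
cat > h.py <<'E'
from plant import *
import numpy as np, cv2
def snap(name,fn=None):
    s=snapshot(name)
    if fn: cv2.imwrite('pics/'+fn,s['img'][:,:,::-1])
    return s
def K(s):
    f=240/np.tan(np.radians(s['vertical_fov'])/2)
    return np.array([[f,0,s['cx']],[0,f,s['cy']],[0,0,1]])
def px2w(s,pts,z):
    p=cv2.undistortPoints(np.array(pts,float).reshape(-1,1,2),K(s),np.array(s['D'],float)).reshape(-1,2)
    E=np.array(s['extrinsics']);d=np.c_[p[:,0],-p[:,1],-np.ones(len(p))]@E[:3,:3].T
    o=E[:3,3];return o+d*((z-o[2])/d[:,2])[:,None]
def w2px(s,P):
    E=np.array(s['extrinsics']);c=(np.array(P,float).reshape(-1,3)-E[:3,3])@E[:3,:3]
    c=c*[1,-1,-1]
    return cv2.projectPoints(c,np.zeros(3),np.zeros(3),K(s),np.array(s['D'],float))[0].reshape(-1,2)
E
python3 - <<'E'
from h import *
for n in('scene','top'):
    s=snap(n,n+'0.png');print(n,s['vertical_fov'],np.round(s['extrinsics'],3).tolist(),s['D'])
st=get_state();print(st)
E
```

```text
scene 42.02917347295152 [[-0.809, -0.335, 0.483, 1.331], [0.588, -0.462, 0.664, 1.036], [0.001, 0.821, 0.571, 1.031], [0.0, 0.0, 0.0, 1.0]] [-0.1834872  0.         0.         0.         0.       ]
top 46.40388172248623 [[-0.016, 0.997, -0.076, 0.388], [-1.0, -0.014, 0.019, -0.074], [0.018, 0.077, 0.997, 1.522], [0.0, 0.0, 0.0, 1.0]] [-0.05021697  0.          0.          0.          0.        ]
{'clock': 0.1, 'q': array([ 1.17180267,  0.68991747, -0.19454116,  1.56621422,  0.15730579,
        0.90250619, -0.21511453]), 'qd': array([-0.00116932, -0.00258998, -0.00024524, -0.00105619, -0.00031899,
        0.0006449 , -0.00138122]), 'joint_torque': array([-3.05907815e-03, -5.28504002e+01, -1.27127666e+00, -1.53839582e+01,
       -5.25293592e-02,  2.00318274e-03,  4.97040719e-05]), 'tool_pos': array([ 0.26187399, -0.56689527,  0.2489868 ]), 'eef_rot': array([ 9.76668672e-01,  2.14750139e-01, -2.30688362e-04, -7.93356515e-04]), 'contact_force': array([ 0.49227781,  0.77837466, -0.05664524]), 'moment': array([-0.04490112,  0.03993407, -0.00824224]), 'finger_force': 0.0, 'opening': 1.001523950936865}
```

View pics/top0.png

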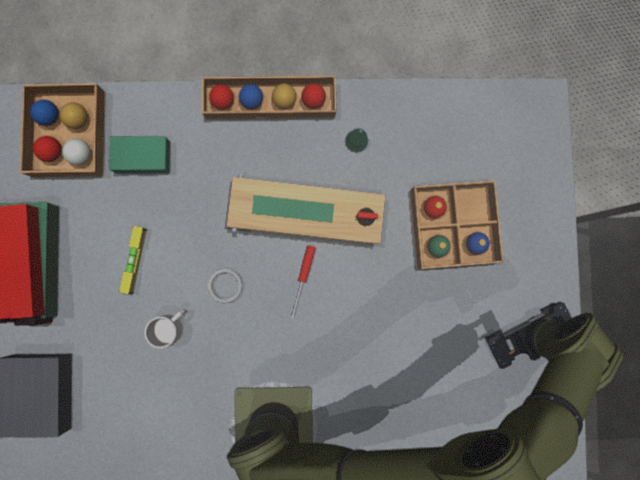

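View pics/scene0.png

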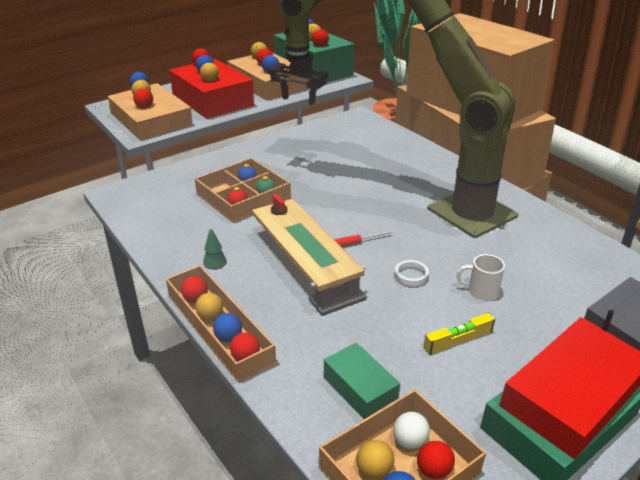

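The top view shows the level at about (133,260), the green strip at (293,208) and the knob at (367,216). The scene view shows the level at (460,332) and the knob at (280,207). Next I segment them.

```bash
cat >> h.py <<'E'
def mask(s,lo,hi,roi):
    hsv=cv2.cvtColor(s['img'],cv2.COLOR_RGB2HSV);m=cv2.inRange(hsv,np.array(lo),np.array(hi))
    o=np.zeros_like(m);x0,y0,x1,y1=roi;o[y0:y1,x0:x1]=m[y0:y1,x0:x1];return o
def rect(s,m,z):
    p=np.argwhere(m)[:,::-1].astype(float);w=px2w(s,p,z)[:,:2]
    c=w.mean(0);r=cv2.minAreaRect((w*1000).astype(np.float32))
    u=np.linalg.svd(w-c,full_matrices=False)[2][0]
    return len(p),np.round(c,4),[np.round(v,1) for v in r],round(float(np.degrees(np.arctan2(u[1],u[0]))),1)
E
python3 - <<'E'
from h import *
s=snap('top')
print('level',rect(s,mask(s,(22,120,80),(80,255,255),(110,215,155,305)),.045))
print('strip',rect(s,mask(s,(60,80,40),(90,255,255),(240,180,345,235)),.083))
print('knob',rect(s,mask(s,(0,150,120),(8,255,255),(350,200,385,232)),.122))
print('board',rect(s,mask(s,(8,40,100),(25,255,255),(220,170,390,250)),.084))
t=snap('scene')
print('level',rect(t,mask(t,(22,120,80),(80,255,255),(415,305,505,360)),.03))
print('strip',rect(t,mask(t,(60,80,40),(90,255,255),(275,215,345,275)),.083))
print('knob',rect(t,mask(t,(0,150,100),(8,255,255),(265,190,290,220)),.112))
a=cv2.resize(s['img'][170:310,110:400],None,fx=2.7,fy=2.7,interpolation=cv2.INTER_CUBIC)
cv2.imwrite('pics/c1.png',a[:,:,::-1])
b=[cv2.resize(t['img'][v:v+80,u:u+100],None,fx=4,fy=4,interpolation=cv2.INTER_CUBIC) for u,v in((410,295),(245,170))]
cv2.imwrite('pics/c2.png',np.hstack(b)[:,:,::-1])
E
```

```text
level (630, array([0.4464, 0.3671]), [array([446.5, 366.7]), array([ 31.4, 177.3]), np.float64(78.3)], 168.3)
strip (1285, array([ 0.572 , -0.0585]), [array([572.1, -58.9]), array([204.4,  44. ]), np.float64(82.8)], -97.3)
knob (98, array([ 0.5483, -0.2469]), [array([ 549.2, -248. ]), array([48.1, 12.7]), np.float64(89.2)], -94.8)
board (5955, array([ 0.566, -0.095]), [array([567. , -93.1]), array([400.5, 131.7]), np.float64(82.7)], -97.3)
level (1256, array([0.4567, 0.3758]), [array([452.8, 375.1]), array([ 59. , 206.2]), np.float64(78.3)], -9.1)
strip (736, array([ 0.5744, -0.0543]), [array([573.9, -59.1]), array([197.2,  43.8]), np.float64(83.4)], 83.4)
knob (118, array([ 0.5504, -0.2457]), [array([ 552.5, -242.2]), array([94.8, 27.5]), np.float64(64.3)], 70.8)
```

View pics/c1.png

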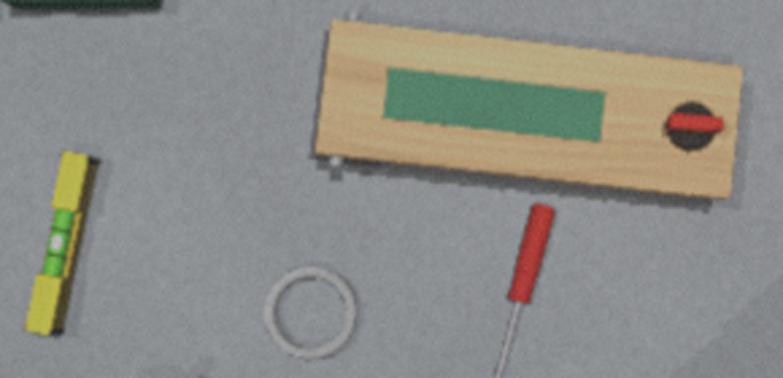

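View pics/c2.png

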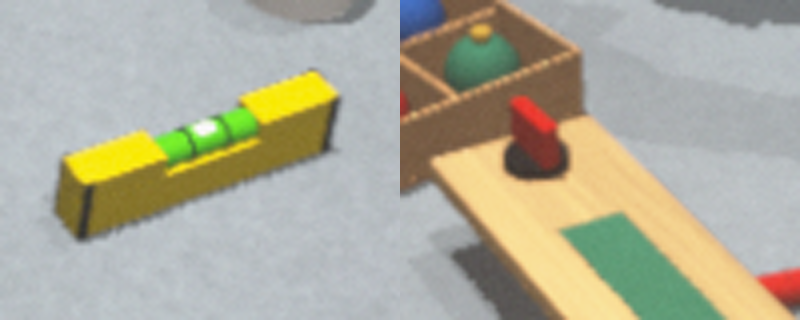

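Level: centre about (0.447, 0.369), axis −11.7°. Strip: centre about (0.572, −0.0585), axis 82.7°. Knob: about (0.548, −0.247), bar at about 85°. I set out towards the level.

{"fn": "send_rows", "kwargs": {
  "motion": [
    {"x": 3.7,"y": -2.33},
    {"x": 3.7,"y": -2.33},
    {"x": 3.7,"y": -2.33},
    {"x": 3.7,"y": -2.33},
    {"x": 3.7,"y": -2.33}
  ]
}}

```text
schema error: expected keys x, y, z, rx, ry, rz, jaw
```

{"fn": "send_rows", "kwargs": {
  "motion": [
    {"x": 3.7,"y": -2.33},
    {"x": 3.7,"y": -2.33},
    {"x": 3.7,"y": -2.33},
    {"x": 3.7,"y": -2.33},
    {"x": 3.7,"y": -2.33}
  ]
}}

```text
schema error: expected keys x, y, z, rx, ry, rz, jaw
```

{"fn": "send_rows", "kwargs": {
  "motion": [
    {"x": 1.68,"y": -3.63},
    {"x": 1.68,"y": -3.63},
    {"x": 1.68,"y": -3.63},
    {"x": 1.68,"y": -3.63},
    {"x": 1.68,"y": -3.63}
  ]
}}

```text
schema error: expected keys x, y, z, rx, ry, rz, jaw
```

{"fn": "send_rows", "kwargs": {
  "motion": [
    {"x": 1.68,"y": -3.63},
    {"x": 1.68,"y": -3.63},
    {"x": 1.68,"y": -3.63},
    {"x": 1.68,"y": -3.63},
    {"x": 1.68,"y": -3.63}
  ]
}}

```text
schema error: expected keys x, y, z, rx, ry, rz, jaw
```

```bash
cat >> h.py <<'E'
from scipy.spatial.transform import Rotation as R
def go(tp,yaw=None):
    st=get_state();Rm=R.from_quat(st['eef_rot']).as_matrix();p=st['tool_pos']
    a=np.degrees(np.arctan2(Rm[1,0],Rm[0,0]))
    print('t',round(st['clock'],2),'p',p.round(4),'a',round(a,1),'tilt',Rm[:2,2].round(4),'q7',st['q'][6].round(2),'F',st['contact_force'].round(1),'open',round(st['opening']*8.81,2),'ff',round(st['finger_force'],1))
    if tp is not None: print(' shift cm (tool x,y,z)',(Rm.T@(np.array(tp)-p)*100).round(2))
    if yaw is not None:
        print(' rz',round(-np.radians((yaw-a+180)%360-180),3))
        ry=np.radians(yaw);T=np.array([[np.cos(ry),np.sin(ry),0],[np.sin(ry),-np.cos(ry),0],[0,0,-1]])
        print(' shift after turn',(T.T@(np.array(tp)-p)*100).round(2),'full rotvec',R.from_matrix(Rm.T@T).as_rotvec().round(4))
E
python3 -c "
from h import *
go([.447,.370,.12],168.3)"
```

```text
t 0.2 p [ 0.262  -0.5671  0.2492] a 24.8 tilt [-0.0005  0.001 ] q7 -0.22 F [ 0.  -0.4 -0.7] open 8.82 ff 0.0
 shift cm (tool x,y,z) [ 56.11 -77.29  13.  ]
 rz -2.504
 shift after turn [ 0.88 95.51 12.92] full rotvec [-5.0000e-04 -1.3000e-03 -2.5045e+00]
```

{"fn": "send_rows", "kwargs": {
  "motion": [
    {"x": 3.7,"y": -2.33,"z": 0,"rx": 0,"ry": 0,"rz": 0,"jaw": 8.8},
    {"x": 3.7,"y": -2.33,"z": 0,"rx": 0,"ry": 0,"rz": 0,"jaw": 8.8},
    {"x": 3.7,"y": -2.33,"z": 0,"rx": 0,"ry": 0,"rz": 0,"jaw": 8.8},
    {"x": 3.7,"y": -2.33,"z": 0,"rx": 0,"ry": 0,"rz": 0,"jaw": 8.8},
    {"x": 3.7,"y": -2.33,"z": 0,"rx": 0,"ry": 0,"rz": 0,"jaw": 8.8}
  ]
}}

```text
clock: 0.7
tool_pos: [0.3819, -0.3825, 0.2497]
eef_rot: [0.977, 0.215, 0.0, 0.0]
contact_force: [0.3, -0.3, 0.6]
opening: 0.996
finger_force: 0.0
```

{"fn": "send_rows", "kwargs": {
  "motion": [
    {"x": 3.7,"y": -2.33,"z": 0,"rx": 0,"ry": 0,"rz": 0,"jaw": 8.8},
    {"x": 3.7,"y": -2.33,"z": 0,"rx": 0,"ry": 0,"rz": 0,"jaw": 8.8},
    {"x": 3.7,"y": -2.33,"z": 0,"rx": 0,"ry": 0,"rz": 0,"jaw": 8.8},
    {"x": 3.7,"y": -2.33,"z": 0,"rx": 0,"ry": 0,"rz": 0,"jaw": 8.8},
    {"x": 3.7,"y": -2.33,"z": 0,"rx": 0,"ry": 0,"rz": 0,"jaw": 8.8}
  ]
}}

```text
clock: 1.2
tool_pos: [0.501, -0.1991, 0.2497]
eef_rot: [0.977, 0.215, -0.0, 0.0]
contact_force: [1.1, -0.6, 0.6]
opening: 0.999
finger_force: 0.0
```

{"fn": "send_rows", "kwargs": {
  "motion": [
    {"x": 1.68,"y": -3.63,"z": 0,"rx": 0,"ry": 0,"rz": 0,"jaw": 8.8},
    {"x": 1.68,"y": -3.63,"z": 0,"rx": 0,"ry": 0,"rz": 0,"jaw": 8.8},
    {"x": 1.68,"y": -3.63,"z": 0,"rx": 0,"ry": 0,"rz": 0,"jaw": 8.8},
    {"x": 1.68,"y": -3.63,"z": 0,"rx": 0,"ry": 0,"rz": 0,"jaw": 8.8},
    {"x": 1.68,"y": -3.63,"z": 0,"rx": 0,"ry": 0,"rz": 0,"jaw": 8.8}
  ]
}}

```text
clock: 1.7
tool_pos: [0.5002, 0.0009, 0.2497]
eef_rot: [0.977, 0.215, -0.0, 0.0]
contact_force: [0.0, 0.0, 0.5]
opening: 0.999
finger_force: 0.0
```

{"fn": "send_rows", "kwargs": {
  "motion": [
    {"x": 1.68,"y": -3.63,"z": 0,"rx": 0,"ry": 0,"rz": 0,"jaw": 8.8},
    {"x": 1.68,"y": -3.63,"z": 0,"rx": 0,"ry": 0,"rz": 0,"jaw": 8.8},
    {"x": 1.68,"y": -3.63,"z": 0,"rx": 0,"ry": 0,"rz": 0,"jaw": 8.8},
    {"x": 1.68,"y": -3.63,"z": 0,"rx": 0,"ry": 0,"rz": 0,"jaw": 8.8},
    {"x": 1.68,"y": -3.63,"z": 0,"rx": 0,"ry": 0,"rz": 0,"jaw": 8.8}
  ]
}}

```text
clock: 2.2
tool_pos: [0.5003, 0.201, 0.2497]
eef_rot: [0.977, 0.215, -0.0, 0.0]
contact_force: [1.1, -0.3, 0.3]
opening: 1.003
finger_force: 0.0
```

```bash
python3 -c "
from h import *
go([.447,.370,.12],168.3);print(get_state()['q'].round(2))"
```

```text
t 2.2 p [0.5003 0.201  0.2497] a 24.8 tilt [-0.     -0.0002] q7 -1.69 F [ 1.1 -0.3  0.3] open 8.83 ff 0.0
 shift cm (tool x,y,z) [  2.26 -17.58  12.96]
 rz -2.504
 shift after turn [ 8.65 15.47 12.97] full rotvec [-1.0000e-04  3.0000e-04 -2.5044e+00]
[-0.4   0.57 -0.1   1.83  0.08  0.74 -1.69]
```

{"fn": "send_rows", "kwargs": {
  "motion": [
    {"x": 0,"y": 0,"z": 0.6,"rx": 0,"ry": 0,"rz": -0.125,"jaw": 8.8},
    {"x": 0,"y": 0,"z": 0.6,"rx": 0,"ry": 0,"rz": -0.125,"jaw": 8.8},
    {"x": 0,"y": 0,"z": 0.6,"rx": 0,"ry": 0,"rz": -0.125,"jaw": 8.8},
    {"x": 0,"y": 0,"z": 0.6,"rx": 0,"ry": 0,"rz": -0.125,"jaw": 8.8},
    {"x": 0,"y": 0,"z": 0.6,"rx": 0,"ry": 0,"rz": -0.125,"jaw": 8.8}
  ]
}}

```text
clock: 2.7
tool_pos: [0.5005, 0.1993, 0.2194]
eef_rot: [0.862, 0.507, -0.0, 0.0]
contact_force: [0.2, 0.9, -0.0]
opening: 1.002
finger_force: 0.0
```

{"fn": "send_rows", "kwargs": {
  "motion": [
    {"x": 0,"y": 0,"z": 0.6,"rx": 0,"ry": 0,"rz": -0.125,"jaw": 8.8},
    {"x": 0,"y": 0,"z": 0.6,"rx": 0,"ry": 0,"rz": -0.125,"jaw": 8.8},
    {"x": 0,"y": 0,"z": 0.6,"rx": 0,"ry": 0,"rz": -0.125,"jaw": 8.8},
    {"x": 0,"y": 0,"z": 0.6,"rx": 0,"ry": 0,"rz": -0.125,"jaw": 8.8},
    {"x": 0,"y": 0,"z": 0.6,"rx": 0,"ry": 0,"rz": -0.125,"jaw": 8.8}
  ]
}}

```text
clock: 3.2
tool_pos: [0.5006, 0.1992, 0.1894]
eef_rot: [0.665, 0.747, -0.0, 0.0]
contact_force: [0.1, -0.0, -0.8]
opening: 0.999
finger_force: 0.0
```

{"fn": "send_rows", "kwargs": {
  "motion": [
    {"x": 0,"y": 0,"z": 0.6,"rx": 0,"ry": 0,"rz": -0.125,"jaw": 8.8},
    {"x": 0,"y": 0,"z": 0.6,"rx": 0,"ry": 0,"rz": -0.125,"jaw": 8.8},
    {"x": 0,"y": 0,"z": 0.6,"rx": 0,"ry": 0,"rz": -0.125,"jaw": 8.8},
    {"x": 0,"y": 0,"z": 0.6,"rx": 0,"ry": 0,"rz": -0.125,"jaw": 8.8},
    {"x": 0,"y": 0,"z": 0.6,"rx": 0,"ry": 0,"rz": -0.125,"jaw": 8.8}
  ]
}}

```text
clock: 3.7
tool_pos: [0.5007, 0.1992, 0.1594]
eef_rot: [0.403, 0.915, -0.0, 0.0]
contact_force: [-0.1, -0.1, -0.1]
opening: 1.001
finger_force: 0.0
```

{"fn": "send_rows", "kwargs": {
  "motion": [
    {"x": 0,"y": 0,"z": 0.6,"rx": 0,"ry": 0,"rz": -0.125,"jaw": 8.8},
    {"x": 0,"y": 0,"z": 0.6,"rx": 0,"ry": 0,"rz": -0.125,"jaw": 8.8},
    {"x": 0,"y": 0,"z": 0.6,"rx": 0,"ry": 0,"rz": -0.125,"jaw": 8.8},
    {"x": 0,"y": 0,"z": 0.6,"rx": 0,"ry": 0,"rz": -0.125,"jaw": 8.8},
    {"x": 0,"y": 0,"z": 0.6,"rx": 0,"ry": 0,"rz": -0.125,"jaw": 8.8}
  ]
}}

```text
clock: 4.2
tool_pos: [0.5007, 0.1991, 0.1293]
eef_rot: [0.102, 0.995, -0.0, 0.0]
contact_force: [0.4, -0.2, -0.2]
opening: 1.0
finger_force: 0.0
```

{"fn": "send_rows", "kwargs": {
  "motion": [
    {"x": 1.73,"y": 3.1,"z": 0,"rx": 0,"ry": 0,"rz": 0,"jaw": 8.8},
    {"x": 1.73,"y": 3.1,"z": 0,"rx": 0,"ry": 0,"rz": 0,"jaw": 8.8},
    {"x": 1.73,"y": 3.1,"z": 0,"rx": 0,"ry": 0,"rz": 0,"jaw": 8.8},
    {"x": 1.73,"y": 3.1,"z": 0,"rx": 0,"ry": 0,"rz": 0,"jaw": 8.8},
    {"x": 1.73,"y": 3.1,"z": 0,"rx": 0,"ry": 0,"rz": 0,"jaw": 8.8}
  ]
}}

```text
clock: 4.7
tool_pos: [0.4477, 0.37, 0.1295]
eef_rot: [0.104, 0.995, -0.0, 0.0]
contact_force: [0.9, -0.0, -0.4]
opening: 0.999
finger_force: 0.0
```

Run:
```python
from h import *
go([.447,.370,.017],168.3)
t=snap('scene');s=snap('top')
st=get_state();print('tcp tip px',w2px(t,st['tool_pos']-[0,0,.011]),w2px(t,[.447,.37,.045]))
b=[cv2.resize(t['img'][280:400,390:530],None,fx=3.4,fy=3.4,interpolation=cv2.INTER_CUBIC),cv2.resize(s['img'][200:320,90:180],None,fx=3.4,fy=3.4)]
cv2.imwrite('pics/c3.png',np.hstack(b)[:,:,::-1])
```

```text
t 4.7 p [0.4477 0.37   0.1295] a 168.0 tilt [ 0.0001 -0.0005] q7 -0.13 F [ 0.9 -0.  -0.4] open 8.8 ff 0.0
 shift cm (tool x,y,z) [ 7.000e-02 -1.000e-02  1.125e+01]
 rz -0.005
 shift after turn [ 7.000e-02 -1.000e-02  1.125e+01] full rotvec [-0.0004  0.0002 -0.0049]
tcp tip px [[467.98501755 301.94575535]] [[461.10747302 325.32425569]]
```

View pics/c3.png

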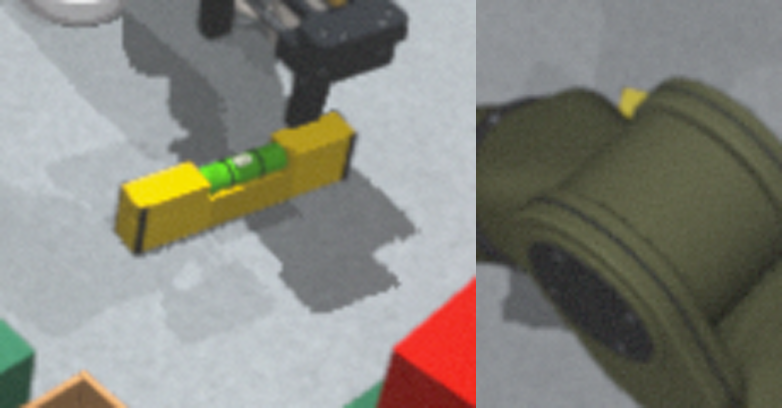

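The bubble shows at about (461,327) in the scene view, which agrees with the predicted level centre at (461,325). The jaws straddle it, so I descend and grip.

{"fn": "send_rows", "kwargs": {
  "motion": [
    {"x": 0,"y": 0,"z": 2.25,"rx": 0,"ry": 0,"rz": 0,"jaw": 8.8},
    {"x": 0,"y": 0,"z": 2.25,"rx": 0,"ry": 0,"rz": 0,"jaw": 8.8},
    {"x": 0,"y": 0,"z": 2.25,"rx": 0,"ry": 0,"rz": 0,"jaw": 6},
    {"x": 0,"y": 0,"z": 2.25,"rx": 0,"ry": 0,"rz": 0,"jaw": 5},
    {"x": 0,"y": 0,"z": 2.25,"rx": 0,"ry": 0,"rz": 0,"jaw": 5}
  ],
  "grip_force": 25
}}

```text
clock: 5.3
tool_pos: [0.4487, 0.3677, 0.0161]
eef_rot: [0.105, 0.995, -0.001, 0.0]
contact_force: [-0.2, 0.4, 0.8]
opening: 0.749
finger_force: 0.0
```

{"fn": "send_rows", "kwargs": {
  "motion": [
    {"x": 0,"y": 0,"z": 0,"rx": 0,"ry": 0,"rz": 0,"jaw": 1.5},
    {"x": 0,"y": 0,"z": 0,"rx": 0,"ry": 0,"rz": 0,"jaw": 1.5},
    {"x": 0,"y": 0,"z": 0,"rx": 0,"ry": 0,"rz": 0,"jaw": 1.5},
    {"x": 0,"y": 0,"z": 0,"rx": 0,"ry": 0,"rz": 0,"jaw": 1.5},
    {"x": 0,"y": 0,"z": 0,"rx": 0,"ry": 0,"rz": 0,"jaw": 1.5}
  ]
}}

```text
clock: 5.8
tool_pos: [0.4486, 0.3694, 0.0182]
eef_rot: [0.104, 0.995, 0.001, 0.001]
contact_force: [0.7, 2.6, 0.9]
opening: 0.297
finger_force: 0.8
```

```bash
python3 -c "
from h import *
go([.572,-.0585,.17],82.7)"
```

```text
t 5.8 p [0.4486 0.3694 0.0182] a 168.0 tilt [0.0013 0.0014] q7 -0.28 F [0.7 2.6 0.9] open 2.61 ff 0.8
 shift cm (tool x,y,z) [-20.96 -39.27 -15.23]
 rz 1.489
 shift after turn [-40.87  17.67 -15.18] full rotvec [ 2.0000e-03 -4.0000e-04  1.4892e+00]
```

{"fn": "send_rows", "kwargs": {
  "motion": [
    {"x": 0,"y": 0,"z": 0,"rx": 0,"ry": 0,"rz": 0,"jaw": 1.5},
    {"x": 0,"y": 0,"z": 0,"rx": 0,"ry": 0,"rz": 0,"jaw": 1.5},
    {"x": 0,"y": 0,"z": -3,"rx": 0,"ry": 0,"rz": 0,"jaw": 1.5},
    {"x": 0,"y": 0,"z": -4,"rx": 0,"ry": 0,"rz": 0,"jaw": 1.5},
    {"x": 0,"y": 0,"z": -4,"rx": 0,"ry": 0,"rz": 0,"jaw": 1.5}
  ]
}}

```text
clock: 6.3
tool_pos: [0.4473, 0.3678, 0.1274]
eef_rot: [0.104, 0.995, -0.001, -0.001]
contact_force: [0.2, 0.4, -3.9]
opening: 0.296
finger_force: 25.0
```

{"fn": "send_rows", "kwargs": {
  "motion": [
    {"x": 0,"y": 0,"z": -4,"rx": 0,"ry": 0,"rz": 0.135,"jaw": 1.5},
    {"x": 0,"y": 0,"z": 0,"rx": 0,"ry": 0,"rz": 0.135,"jaw": 1.5},
    {"x": 0,"y": 0,"z": 0,"rx": 0,"ry": 0,"rz": 0.135,"jaw": 1.5},
    {"x": 0,"y": 0,"z": 0,"rx": 0,"ry": 0,"rz": 0.135,"jaw": 1.5},
    {"x": 0,"y": 0,"z": 0,"rx": 0,"ry": 0,"rz": 0.135,"jaw": 1.5}
  ]
}}

```text
clock: 6.8
tool_pos: [0.4476, 0.368, 0.1666]
eef_rot: [0.43, 0.903, -0.001, -0.0]
contact_force: [-0.1, 0.5, -3.4]
opening: 0.291
finger_force: 25.0
```

{"fn": "send_rows", "kwargs": {
  "motion": [
    {"x": 0,"y": 0,"z": 0,"rx": 0,"ry": 0,"rz": 0.135,"jaw": 1.5},
    {"x": 0,"y": 0,"z": 0,"rx": 0,"ry": 0,"rz": 0.135,"jaw": 1.5},
    {"x": 0,"y": 0,"z": 0,"rx": 0,"ry": 0,"rz": 0.135,"jaw": 1.5},
    {"x": 0,"y": 0,"z": 0,"rx": 0,"ry": 0,"rz": 0.135,"jaw": 1.5},
    {"x": 0,"y": 0,"z": 0,"rx": 0,"ry": 0,"rz": 0.135,"jaw": 1.5}
  ]
}}

```text
clock: 7.3
tool_pos: [0.4474, 0.3681, 0.1665]
eef_rot: [0.705, 0.709, -0.001, 0.0]
contact_force: [-0.4, 0.8, -3.8]
opening: 0.293
finger_force: 25.0
```

```bash
python3 -c "
from h import *
go([.572,-.0585,.16],82.7)"
```

```text
t 7.3 p [0.4474 0.3681 0.1665] a 90.4 tilt [-0.0015 -0.0016] q7 -1.14 F [-0.4  0.8 -3.8] open 2.58 ff 25.0
 shift cm (tool x,y,z) [-42.74  12.18   0.7 ]
 rz 0.134
 shift after turn [-40.73  17.78   0.65] full rotvec [-0.0014  0.0017  0.134 ]
```

{"fn": "send_rows", "kwargs": {
  "motion": [
    {"x": -4.27,"y": 1.22,"z": 0,"rx": 0,"ry": 0,"rz": 0,"jaw": 1.5},
    {"x": -4.27,"y": 1.22,"z": 0,"rx": 0,"ry": 0,"rz": 0,"jaw": 1.5},
    {"x": -4.27,"y": 1.22,"z": 0,"rx": 0,"ry": 0,"rz": 0,"jaw": 1.5},
    {"x": -4.27,"y": 1.22,"z": 0,"rx": 0,"ry": 0,"rz": 0,"jaw": 1.5},
    {"x": -4.27,"y": 1.22,"z": 0,"rx": 0,"ry": 0,"rz": 0,"jaw": 1.5}
  ]
}}

```text
clock: 7.8
tool_pos: [0.5112, 0.1541, 0.1668]
eef_rot: [0.703, 0.712, -0.001, -0.0]
contact_force: [1.3, 0.6, -3.7]
opening: 0.29
finger_force: 25.0
```

{"fn": "send_rows", "kwargs": {
  "motion": [
    {"x": -4.27,"y": 1.22,"z": 0,"rx": 0,"ry": 0,"rz": 0,"jaw": 1.5},
    {"x": -4.27,"y": 1.22,"z": 0,"rx": 0,"ry": 0,"rz": 0,"jaw": 1.5},
    {"x": -4.27,"y": 1.22,"z": 0,"rx": 0,"ry": 0,"rz": 0,"jaw": 1.5},
    {"x": -4.27,"y": 1.22,"z": 0,"rx": 0,"ry": 0,"rz": 0,"jaw": 1.5},
    {"x": -4.27,"y": 1.22,"z": 0,"rx": 0,"ry": 0,"rz": 0.134,"jaw": 1.5}
  ]
}}

```text
clock: 8.3
tool_pos: [0.5745, -0.0587, 0.1665]
eef_rot: [0.75, 0.662, -0.001, -0.001]
contact_force: [1.3, 0.1, -3.5]
opening: 0.291
finger_force: 25.0
```

Run:
```python
from h import *
go([.572,-.0585,.12],82.7)
t=snap('scene')
p=get_state()['tool_pos'];u=np.array([.127,.992,0]);c=p-[0,0,.018]
print('pred level bottom ends',w2px(t,[c-u*.09,c+u*.09]).round(0).tolist())
b=cv2.resize(t['img'][150:310,230:390],None,fx=3.7,fy=3.7,interpolation=cv2.INTER_CUBIC)
cv2.imwrite('pics/c4.png',b[:,:,::-1])
```

```text
t 8.3 p [ 0.5745 -0.0587  0.1665] a 82.9 tilt [-0.0021  0.0005] q7 -0.53 F [ 1.3  0.1 -3.5] open 2.57 ff 25.0
 shift cm (tool x,y,z) [-0.01 -0.24  4.65]
 rz 0.003
 shift after turn [-0.01 -0.25  4.65] full rotvec [-0.0022 -0.0002  0.0027]
pred level bottom ends [[291.0, 205.0], [323.0, 239.0]]
```

View pics/c4.png

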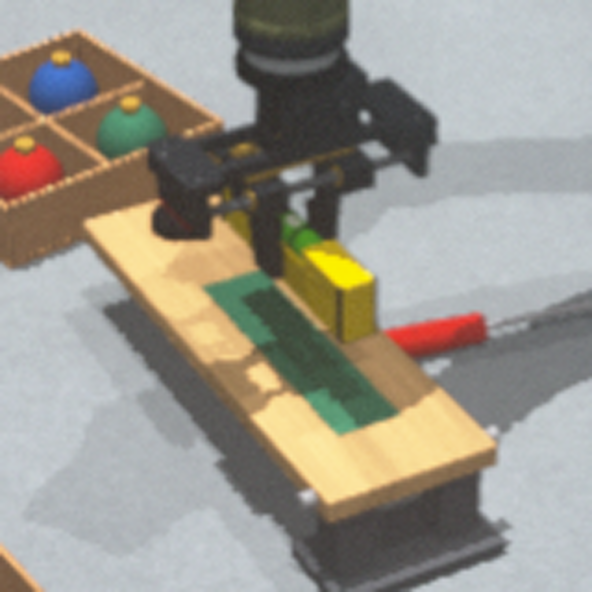

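The level hangs over the strip at crop (330,290), roughly aligned with it. I check its end position numerically.

Run:
```python
from h import *
t=snap('scene')
c=lambda x,y:(230+x/3.7,150+y/3.7)
p=get_state()['tool_pos'];u=np.array([.127,.992,0]);n=np.array([.992,-.127,0])
for z,pts in ((.1935,[c(340,291),c(373,282),c(305,247),c(335,240)]),(.1485,[c(343,341),c(375,335)])):
    w=px2w(t,pts,z)-p; print(z,np.c_[w@u,w@n].round(4).tolist())
m=mask(t,(24,150,60),(33,255,255),(290,205,340,250));print(cv2.boundingRect(m))
# strip corners in crop (342,433),(398,412),(206,288),(262,270)
w=px2w(t,[c(342,433),c(398,412),c(206,288),c(262,270)],.083);print(w.round(4).tolist(),w.mean(0))
```

```text
0.1935 [[0.1031, 0.0144], [0.1042, -0.0095], [0.046, 0.0097], [0.0481, -0.0119]]
0.1485 [[0.0974, 0.009], [0.1016, -0.013]]
(290, 206, 37, 35)
[[0.6057, 0.0403, 0.083], [0.5611, 0.0437, 0.083], [0.5841, -0.1593, 0.083], [0.5372, -0.1549, 0.083]] [ 0.57201791 -0.05755478  0.083     ]
```

The level sits 12 mm towards the board's +y end of the TCP, so I correct for that and lower.

{"fn": "send_rows", "kwargs": {
  "motion": [
    {"x": -0.6,"y": -0.12,"z": 0.8,"rx": 0,"ry": 0,"rz": 0,"jaw": 1.5},
    {"x": -0.55,"y": -0.12,"z": 1.2,"rx": 0,"ry": 0,"rz": 0,"jaw": 1.5},
    {"x": 0,"y": 0,"z": 1.5,"rx": 0,"ry": 0,"rz": 0,"jaw": 1.5},
    {"x": 0,"y": 0,"z": 1.3,"rx": 0,"ry": 0,"rz": 0,"jaw": 1.5},
    {"x": 0,"y": 0,"z": 1.0,"rx": 0,"ry": 0,"rz": 0,"jaw": 1.5}
  ]
}}

```text
clock: 8.9
tool_pos: [0.5704, -0.0667, 0.1075]
eef_rot: [0.748, 0.664, -0.001, -0.001]
contact_force: [0.2, -0.3, -3.3]
opening: 0.294
finger_force: 25.0
```

{"fn": "send_rows", "kwargs": {
  "motion": [
    {"x": 0,"y": 0,"z": 0.15,"rx": 0,"ry": 0,"rz": 0,"jaw": 1.5},
    {"x": 0,"y": 0,"z": 0.15,"rx": 0,"ry": 0,"rz": 0,"jaw": 1.5},
    {"x": 0,"y": 0,"z": 0.15,"rx": 0,"ry": 0,"rz": 0,"jaw": 1.5},
    {"x": 0,"y": 0,"z": 0.15,"rx": 0,"ry": 0,"rz": 0,"jaw": 1.5},
    {"x": 0,"y": 0,"z": 0,"rx": 0,"ry": 0,"rz": 0,"jaw": 1.5}
  ]
}}

```text
clock: 9.4
tool_pos: [0.5716, -0.0678, 0.1034]
eef_rot: [0.749, 0.663, 0.0, 0.0]
contact_force: [-0.1, 0.2, -3.8]
opening: 0.29
finger_force: 25.0
```

{"fn": "send_rows", "kwargs": {
  "motion": [
    {"x": 0,"y": 0,"z": 0.1,"rx": 0,"ry": 0,"rz": 0,"jaw": 1.5},
    {"x": 0,"y": 0,"z": 0.1,"rx": 0,"ry": 0,"rz": 0,"jaw": 1.5},
    {"x": 0,"y": 0,"z": 0.1,"rx": 0,"ry": 0,"rz": 0,"jaw": 1.5},
    {"x": 0,"y": 0,"z": 0,"rx": 0,"ry": 0,"rz": 0,"jaw": 1.5},
    {"x": 0,"y": 0,"z": 0,"rx": 0,"ry": 0,"rz": 0,"jaw": 1.5}
  ]
}}

```text
clock: 9.9
tool_pos: [0.5716, -0.068, 0.1009]
eef_rot: [0.749, 0.663, 0.0, 0.0]
contact_force: [-1.3, -2.0, 4.9]
opening: 0.293
finger_force: 25.0
```

{"fn": "send_rows", "kwargs": {
  "motion": [
    {"x": 0,"y": 0,"z": 0.1,"rx": 0,"ry": 0,"rz": 0,"jaw": 1.5},
    {"x": 0,"y": 0,"z": 0,"rx": 0,"ry": 0,"rz": 0,"jaw": 1.5},
    {"x": 0,"y": 0,"z": 0,"rx": 0,"ry": 0,"rz": 0,"jaw": 1.5},
    {"x": 0,"y": 0,"z": 0,"rx": 0,"ry": 0,"rz": 0,"jaw": 1.5},
    {"x": 0,"y": 0,"z": 0,"rx": 0,"ry": 0,"rz": 0,"jaw": 1.5}
  ]
}}

```text
clock: 10.4
tool_pos: [0.5717, -0.068, 0.1008]
eef_rot: [0.749, 0.663, 0.0, 0.001]
contact_force: [-3.4, -1.9, 13.6]
opening: 0.292
finger_force: 25.0
```

```bash
python3 -c "
from h import *
go(None);print(get_state()['moment'])"
```

```text
t 10.4 p [ 0.5717 -0.068   0.1008] a 83.0 tilt [ 0.0011 -0.0011] q7 -0.58 F [-3.4 -1.9 13.6] open 2.57 ff 25.0
[-0.04217617  0.76969552 -0.00103796]
```

{"fn": "send_rows", "kwargs": {
  "motion": [
    {"x": 0,"y": 0,"z": -0.1,"rx": 0,"ry": 0,"rz": 0,"jaw": 1.5},
    {"x": 0,"y": 0,"z": 0,"rx": 0,"ry": 0,"rz": 0,"jaw": 6},
    {"x": 0,"y": 0,"z": 0,"rx": 0,"ry": 0,"rz": 0,"jaw": 6},
    {"x": 0,"y": 0,"z": 0,"rx": 0,"ry": 0,"rz": 0,"jaw": 6},
    {"x": 0,"y": 0,"z": 0,"rx": 0,"ry": 0,"rz": 0,"jaw": 6}
  ]
}}

```text
clock: 10.9
tool_pos: [0.5715, -0.0676, 0.1]
eef_rot: [0.749, 0.663, 0.0, -0.0]
contact_force: [-0.5, -0.2, 0.9]
opening: 0.636
finger_force: 0.0
```

{"fn": "send_rows", "kwargs": {
  "motion": [
    {"x": 0,"y": 0,"z": -1,"rx": 0,"ry": 0,"rz": 0,"jaw": 6},
    {"x": 0,"y": 0,"z": -2.5,"rx": 0,"ry": 0,"rz": 0,"jaw": 6},
    {"x": 0,"y": 0,"z": -3,"rx": 0,"ry": 0,"rz": 0,"jaw": 6},
    {"x": 0,"y": 0,"z": -3,"rx": 0,"ry": 0,"rz": 0,"jaw": 6},
    {"x": 0,"y": 0,"z": -3,"rx": 0,"ry": 0,"rz": 0,"jaw": 6}
  ]
}}

```text
clock: 11.4
tool_pos: [0.5713, -0.0677, 0.2271]
eef_rot: [0.749, 0.663, 0.0, 0.0]
contact_force: [1.1, -0.2, -0.7]
opening: 0.68
finger_force: 0.0
```

Run:
```python
from h import *
go([.548,-.247,.2],85.2)
```

```text
t 11.4 p [ 0.5713 -0.0677  0.2271] a 83.0 tilt [0.0003 0.0001] q7 -0.47 F [ 1.1 -0.2 -0.7] open 5.99 ff 0.0
 shift cm (tool x,y,z) [-18.08  -0.13   2.71]
 rz -0.038
 shift after turn [-18.07  -0.82   2.71] full rotvec [ 0.0003 -0.0001 -0.038 ]
```

{"fn": "send_rows", "kwargs": {
  "motion": [
    {"x": -3.6,"y": -0.03,"z": 0.5,"rx": 0,"ry": 0,"rz": 0,"jaw": 6},
    {"x": -3.6,"y": -0.03,"z": 0.5,"rx": 0,"ry": 0,"rz": 0,"jaw": 6},
    {"x": -3.6,"y": -0.03,"z": 0.5,"rx": 0,"ry": 0,"rz": 0,"jaw": 6},
    {"x": -3.6,"y": -0.03,"z": 0.5,"rx": 0,"ry": 0,"rz": 0,"jaw": 6},
    {"x": -3.6,"y": -0.03,"z": 0.5,"rx": 0,"ry": 0,"rz": -0.038,"jaw": 6}
  ]
}}

```text
clock: 11.9
tool_pos: [0.5478, -0.2476, 0.2009]
eef_rot: [0.736, 0.677, 0.0, 0.0]
contact_force: [0.4, -0.6, 0.2]
opening: 0.679
finger_force: 0.0
```

Run:
```python
from h import *
go([.548,-.247,.106],85.2)
t=snap('scene');s=snap('top')
b=[cv2.resize(t['img'][160:270,250:350],None,fx=4.5,fy=4.5,interpolation=cv2.INTER_CUBIC),cv2.resize(s['img'][165:275,255:325],None,fx=4.5,fy=4.5,interpolation=cv2.INTER_CUBIC)]
cv2.imwrite('pics/c5.png',np.hstack(b)[:,:,::-1])
```

```text
t 11.9 p [ 0.5478 -0.2476  0.2009] a 85.2 tilt [ 0.0007 -0.0004] q7 -0.15 F [ 0.4 -0.6  0.2] open 5.98 ff 0.0
 shift cm (tool x,y,z) [0.07 0.01 9.49]
 rz 0.001
 shift after turn [0.06 0.02 9.49] full rotvec [0.0007 0.0004 0.0008]
```

View pics/c5.png

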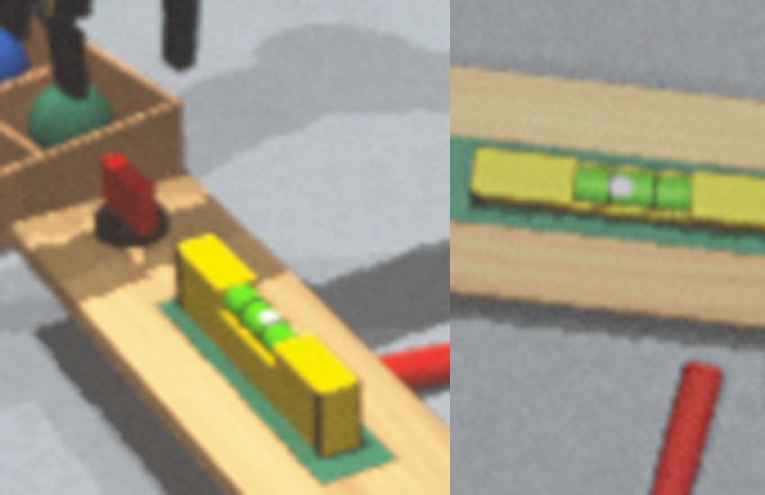

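Bubble displaced towards the hinge end: in the top crop it is at x≈621 against the vial's span of 574–692 (centre 633). I take profiles along the vial.

```bash
cat >> h.py <<'E'
u=np.array([.127,.992,0]);n=np.array([.992,-.127,0])
def prof(name,c,z,N=3,hw=.004):
    ss=np.arange(-.06,.0601,.001);acc=0
    for _ in range(N):
        s=snap(name)
        P=np.array([[c[0],c[1],z]+a*u+b*n for a in ss for b in np.linspace(-hw,hw,5)])
        q=w2px(s,P).astype(np.float32);I=cv2.remap(s['img'].astype(np.float32),q[:,0].reshape(len(ss),5),q[:,1].reshape(len(ss),5),cv2.INTER_LINEAR)
        acc=acc+I.mean(1)/N
    return ss,acc
def bub(name,c,z,N=3,hw=.004,show=False):
    ss,I=prof(name,c,z,N,hw);R_,G,B=I.T
    if show:
        for a,i in zip(ss[::2],I[::2]):print(int(round(a*1000)),i.astype(int).tolist())
    red=R_-B   # yellow high, green mid
    g=G-R_     # green vial high, yellow ~ low
    v=np.clip((B-np.median(B[abs(ss)<.03]))/60,0,None)*(abs(ss)<.036)
    w=np.clip(B-B[abs(ss)<.03].min()-.35*np.ptp(B[abs(ss)<.03]),0,None)*(abs(ss)<.036)
    bc=(w*ss).sum()/w.sum()
    y=(R_-B);th=.5*(np.median(y[abs(ss)>.045])+np.median(y[abs(ss)<.028]))
    L=ss[ss<0];l=[ss[i] +.001*(y[i]-th)/(y[i]-y[i+1]) for i in range(len(ss)-1) if (y[i]-th)*(y[i+1]-th)<0]
    return bc,l
E
python3 - <<'E'
from h import *
for nm,z in(('top',.122),('scene',.122)):
    print(nm);print(bub(nm,(.572,-.0575),z,show=True))
E
```

```text
top
-60 [195, 194, 85]
-58 [195, 194, 85]
-56 [196, 194, 86]
-54 [195, 193, 85]
-52 [195, 193, 85]
-50 [195, 194, 86]
-48 [197, 195, 87]
-46 [198, 195, 87]
-44 [192, 189, 84]
-42 [158, 173, 75]
-40 [126, 170, 72]
-38 [112, 179, 75]
-36 [116, 184, 77]
-34 [118, 185, 78]
-32 [118, 185, 78]
-30 [118, 186, 78]
-28 [118, 186, 79]
-26 [119, 187, 79]
-24 [114, 179, 76]
-22 [100, 154, 70]
-20 [96, 148, 67]
-18 [112, 177, 75]
-16 [118, 187, 79]
-14 [118, 186, 77]
-12 [119, 186, 80]
-10 [127, 186, 94]
-8 [148, 186, 128]
-6 [171, 188, 163]
-4 [180, 189, 175]
-2 [184, 190, 180]
0 [183, 188, 179]
2 [176, 179, 172]
4 [146, 158, 141]
6 [127, 168, 107]
8 [119, 182, 84]
10 [119, 187, 77]
12 [120, 187, 80]
14 [120, 187, 80]
16 [119, 186, 80]
18 [118, 186, 80]
20 [116, 186, 80]
22 [116, 180, 77]
24 [135, 168, 72]
26 [168, 174, 76]
28 [193, 190, 85]
30 [198, 196, 89]
32 [197, 195, 87]
34 [196, 194, 86]
36 [196, 194, 86]
38 [196, 194, 87]
40 [196, 194, 87]
42 [195, 194, 86]
44 [196, 194, 87]
46 [196, 194, 87]
48 [195, 194, 86]
50 [195, 193, 87]
52 [196, 194, 88]
54 [196, 194, 88]
56 [196, 194, 88]
58 [19
[... 648 characters left out ...]
 218]
-6 [221, 230, 206]
-4 [198, 213, 177]
-2 [168, 205, 138]
0 [144, 212, 98]
2 [131, 223, 71]
4 [126, 229, 53]
6 [125, 232, 45]
8 [127, 234, 44]
10 [130, 235, 45]
12 [138, 234, 45]
14 [153, 232, 45]
16 [184, 231, 41]
18 [219, 233, 31]
20 [239, 234, 19]
22 [247, 235, 9]
24 [249, 236, 3]
26 [250, 236, 3]
28 [250, 236, 2]
30 [250, 236, 1]
32 [250, 236, 2]
34 [250, 236, 3]
36 [250, 237, 4]
38 [250, 237, 3]
40 [250, 237, 3]
42 [250, 237, 3]
44 [250, 236, 2]
46 [250, 236, 1]
48 [250, 236, 1]
50 [250, 236, 2]
52 [250, 236, 2]
54 [250, 237, 3]
56 [250, 237, 3]
58 [250, 237, 4]
60 [250, 236, 3]
(np.float64(-0.008511206105318112), [np.float64(-0.04660178820765576), np.float64(0.01670494896499447)])
```

Both cameras give a bubble offset of 6.7 mm towards the hinge, which calls for about 1.49 rad clockwise. I descend and grip the knob.

{"fn": "send_rows", "kwargs": {
  "motion": [
    {"x": 0.03,"y": 0,"z": 2.2,"rx": 0,"ry": 0,"rz": 0,"jaw": 6},
    {"x": 0.03,"y": 0,"z": 2.2,"rx": 0,"ry": 0,"rz": 0,"jaw": 6},
    {"x": 0,"y": 0,"z": 2.2,"rx": 0,"ry": 0,"rz": 0,"jaw": 6},
    {"x": 0,"y": 0,"z": 1.8,"rx": 0,"ry": 0,"rz": 0,"jaw": 6},
    {"x": 0,"y": 0,"z": 1.2,"rx": 0,"ry": 0,"rz": 0,"jaw": 5}
  ],
  "grip_force": 45
}}

```text
clock: 12.8
tool_pos: [0.5481, -0.2442, 0.1033]
eef_rot: [0.735, 0.678, -0.0, -0.001]
contact_force: [-0.4, -0.4, 0.8]
opening: 0.612
finger_force: 0.0
```

{"fn": "send_rows", "kwargs": {
  "motion": [
    {"x": 0,"y": 0,"z": 0,"rx": 0,"ry": 0,"rz": 0,"jaw": 3},
    {"x": 0,"y": 0,"z": 0,"rx": 0,"ry": 0,"rz": 0,"jaw": 2},
    {"x": 0,"y": 0,"z": 0,"rx": 0,"ry": 0,"rz": 0,"jaw": 0.5},
    {"x": 0,"y": 0,"z": 0,"rx": 0,"ry": 0,"rz": 0,"jaw": 0.5},
    {"x": 0,"y": 0,"z": 0,"rx": 0,"ry": 0,"rz": 0,"jaw": 0.5}
  ]
}}

```text
clock: 13.3
tool_pos: [0.5484, -0.2458, 0.1049]
eef_rot: [0.736, 0.677, 0.0, 0.001]
contact_force: [-0.9, 0.5, 0.0]
opening: 0.162
finger_force: 1.5
```

{"fn": "send_rows", "kwargs": {
  "motion": [
    {"x": 0,"y": 0,"z": 0,"rx": 0,"ry": 0,"rz": 0,"jaw": 0.5},
    {"x": 0,"y": 0,"z": 0,"rx": 0,"ry": 0,"rz": 0,"jaw": 0.5},
    {"x": 0,"y": 0,"z": 0,"rx": 0,"ry": 0,"rz": 0,"jaw": 0.5},
    {"x": 0,"y": 0,"z": 0,"rx": 0,"ry": 0,"rz": 0,"jaw": 0.5},
    {"x": 0,"y": 0,"z": 0,"rx": 0,"ry": 0,"rz": 0,"jaw": 0.5}
  ]
}}

```text
clock: 13.8
tool_pos: [0.5483, -0.2458, 0.1049]
eef_rot: [0.736, 0.677, 0.0, 0.0]
contact_force: [-1.6, -0.5, 6.1]
opening: 0.153
finger_force: 45.0
```

Run:
```python
from h import *
go(None);print(get_state()['moment'])
for nm,z in(('top',.1275),('scene',.1275)):
    b,l=bub(nm,(.572,-.0575),z,N=2);print(nm,round(b*1000,2),np.round(np.array(l)*1000,1),'off',round(1000*(b-np.mean([l[0],l[-1]])),2))
```

```text
t 13.8 p [ 0.5483 -0.2458  0.1049] a 85.2 tilt [ 0.0007 -0.0006] q7 -0.24 F [-1.6 -0.5  6.1] open 1.35 ff 45.0
[-0.04300095  0.16477991  0.0966884 ]
top -1.72 [-41.4  24.5] off 6.73
scene -1.89 [-39.5  24. ] off 5.86
```

{"fn": "send_rows", "kwargs": {
  "motion": [
    {"x": 0,"y": 0,"z": -0.04,"rx": 0,"ry": 0,"rz": 0.13,"jaw": 0.5},
    {"x": 0,"y": 0,"z": -0.04,"rx": 0,"ry": 0,"rz": 0.13,"jaw": 0.5},
    {"x": 0,"y": 0,"z": -0.04,"rx": 0,"ry": 0,"rz": 0.13,"jaw": 0.5},
    {"x": 0,"y": 0,"z": -0.04,"rx": 0,"ry": 0,"rz": 0.13,"jaw": 0.5},
    {"x": 0,"y": 0,"z": -0.04,"rx": 0,"ry": 0,"rz": 0.13,"jaw": 0.5}
  ]
}}

```text
clock: 14.5
tool_pos: [0.5504, -0.2466, 0.1069]
eef_rot: [0.915, 0.404, 0.002, 0.002]
contact_force: [4.2, -2.2, -1.2]
opening: 0.156
finger_force: 45.1
```

{"fn": "send_rows", "kwargs": {
  "motion": [
    {"x": 0,"y": 0,"z": -0.04,"rx": 0,"ry": 0,"rz": 0.13,"jaw": 0.5},
    {"x": 0,"y": 0,"z": -0.04,"rx": 0,"ry": 0,"rz": 0.13,"jaw": 0.5},
    {"x": 0,"y": 0,"z": -0.04,"rx": 0,"ry": 0,"rz": 0.13,"jaw": 0.5},
    {"x": 0,"y": 0,"z": -0.04,"rx": 0,"ry": 0,"rz": 0.13,"jaw": 0.5},
    {"x": 0,"y": 0,"z": -0.04,"rx": 0,"ry": 0,"rz": 0.13,"jaw": 0.5}
  ]
}}

```text
clock: 15.0
tool_pos: [0.5515, -0.2484, 0.1089]
eef_rot: [0.996, 0.091, 0.004, 0.003]
contact_force: [6.8, -6.4, -4.2]
opening: 0.157
finger_force: 45.1
```

{"fn": "send_rows", "kwargs": {
  "motion": [
    {"x": 0,"y": 0,"z": -0.03,"rx": 0,"ry": 0,"rz": 0.12,"jaw": 0.5},
    {"x": 0,"y": 0,"z": -0.02,"rx": 0,"ry": 0,"rz": 0.07,"jaw": 0.5},
    {"x": 0,"y": 0,"z": 0,"rx": 0,"ry": 0,"rz": 0,"jaw": 0.5},
    {"x": 0,"y": 0,"z": 0,"rx": 0,"ry": 0,"rz": 0,"jaw": 0.5},
    {"x": 0,"y": 0,"z": 0,"rx": 0,"ry": 0,"rz": 0,"jaw": 0.5}
  ]
}}

```text
clock: 15.5
tool_pos: [0.5516, -0.2491, 0.1094]
eef_rot: [1.0, -0.002, 0.004, 0.003]
contact_force: [6.9, -6.6, -3.4]
opening: 0.151
finger_force: 45.0
```

{"fn": "send_rows", "kwargs": {
  "motion": [
    {"x": 0,"y": 0,"z": 0,"rx": 0,"ry": 0,"rz": 0,"jaw": 0.5},
    {"x": 0,"y": 0,"z": 0,"rx": 0,"ry": 0,"rz": 0,"jaw": 0.5},
    {"x": 0,"y": 0,"z": 0,"rx": 0,"ry": 0,"rz": 0,"jaw": 0.5},
    {"x": 0,"y": 0,"z": 0,"rx": 0,"ry": 0,"rz": 0,"jaw": 0.5},
    {"x": 0,"y": 0,"z": 0,"rx": 0,"ry": 0,"rz": 0,"jaw": 0.5}
  ]
}}

```text
clock: 16.0
tool_pos: [0.5516, -0.2491, 0.1094]
eef_rot: [1.0, -0.002, 0.004, 0.003]
contact_force: [6.8, -6.5, -2.9]
opening: 0.153
finger_force: 45.0
```

{"fn": "send_rows", "kwargs": {
  "motion": [
    {"x": 0,"y": 0,"z": 0,"rx": 0,"ry": 0,"rz": 0,"jaw": 0.5},
    {"x": 0,"y": 0,"z": 0,"rx": 0,"ry": 0,"rz": 0,"jaw": 0.5},
    {"x": 0,"y": 0,"z": 0,"rx": 0,"ry": 0,"rz": 0,"jaw": 0.5},
    {"x": 0,"y": 0,"z": 0,"rx": 0,"ry": 0,"rz": 0,"jaw": 0.5},
    {"x": 0,"y": 0,"z": 0,"rx": 0,"ry": 0,"rz": 0,"jaw": 0.5}
  ]
}}

```text
clock: 16.5
tool_pos: [0.5516, -0.2491, 0.1094]
eef_rot: [1.0, -0.002, 0.004, 0.003]
contact_force: [6.2, -7.4, -3.0]
opening: 0.155
finger_force: 45.0
```

Run:
```python
from h import *
go(None);print(get_state()['moment'])
for nm,z in(('top',.1295),('scene',.1295)):
    b,l=bub(nm,(.572,-.0575),z,N=4,show=nm=='scene');print(nm,round(b*1000,2),np.round(np.array(l)*1000,1),'off',round(1000*(b-np.mean([l[0],l[-1]])),2))
```

```text
t 16.5 p [ 0.5516 -0.2491  0.1094] a -0.3 tilt [ 0.0081 -0.0054] q7 -1.26 F [ 6.2 -7.4 -3. ] open 1.37 ff 45.0
[-1.08991926 -0.8840024  -0.03436756]
top -7.24 [-40.4  25. ] off 0.46
-60 [250, 236, 1]
-58 [250, 237, 1]
-56 [250, 236, 2]
-54 [250, 237, 2]
-52 [250, 237, 1]
-50 [250, 236, 1]
-48 [249, 236, 0]
-46 [249, 235, 1]
-44 [243, 232, 9]
-42 [228, 226, 19]
-40 [202, 218, 29]
-38 [174, 209, 35]
-36 [149, 205, 39]
-34 [134, 205, 42]
-32 [128, 206, 44]
-30 [130, 206, 48]
-28 [136, 210, 55]
-26 [144, 209, 64]
-24 [147, 199, 70]
-22 [147, 186, 75]
-20 [148, 180, 81]
-18 [149, 182, 89]
-16 [165, 192, 110]
-14 [194, 209, 145]
-12 [218, 223, 175]
-10 [231, 229, 191]
-8 [239, 233, 205]
-6 [241, 235, 208]
-4 [239, 234, 203]
-2 [230, 231, 186]
0 [211, 221, 158]
2 [186, 204, 127]
4 [165, 190, 103]
6 [158, 195, 86]
8 [153, 210, 75]
10 [155, 217, 72]
12 [158, 222, 71]
14 [159, 226, 71]
16 [162, 227, 72]
18 [162, 228, 71]
20 [167, 228, 71]
22 [179, 226, 71]
24 [197, 226, 63]
26 [222, 230, 51]
28 [242, 234, 35]
30 [247, 235, 19]
32 [249, 237, 9]
34 [250, 237, 5]
36 [250, 237, 2]
38 [250, 236, 2]
40 [250, 237, 3]
42 [250, 237, 3]
44 [250, 237, 3]
46 [250, 236, 1]
48 [250, 236, 0]
50 [250, 236, 2]
52 [250, 236, 2]
54 [250, 237, 2]
56 [250, 237, 3]
58 [250, 237, 3]
60 [250, 237, 4]
scene -6.43 [-39.3  25.4] off 0.49
```

Bubble now about 0.5 mm towards the hinge. I turn 0.1 rad more, release and lift.

{"fn": "send_rows", "kwargs": {
  "motion": [
    {"x": 0,"y": 0,"z": -0.03,"rx": 0,"ry": 0,"rz": 0.1,"jaw": 0.5},
    {"x": 0,"y": 0,"z": 0,"rx": 0,"ry": 0,"rz": 0,"jaw": 0.5},
    {"x": 0,"y": 0,"z": 0,"rx": 0,"ry": 0,"rz": 0,"jaw": 4},
    {"x": 0,"y": 0,"z": 0,"rx": 0,"ry": 0,"rz": 0,"jaw": 6},
    {"x": 0,"y": 0,"z": 0,"rx": 0,"ry": 0,"rz": 0,"jaw": 6}
  ]
}}

```text
clock: 17.4
tool_pos: [0.5476, -0.245, 0.1087]
eef_rot: [0.999, -0.051, -0.001, -0.0]
contact_force: [0.9, -0.1, -0.4]
opening: 0.407
finger_force: 0.0
```

{"fn": "send_rows", "kwargs": {
  "motion": [
    {"x": 0,"y": 0,"z": 0,"rx": 0,"ry": 0,"rz": 0,"jaw": 6},
    {"x": 0,"y": 0,"z": -2,"rx": 0,"ry": 0,"rz": 0,"jaw": 6},
    {"x": 0,"y": 0,"z": -3,"rx": 0,"ry": 0,"rz": 0,"jaw": 6},
    {"x": 0,"y": 0,"z": -4,"rx": 0,"ry": 0,"rz": 0,"jaw": 6},
    {"x": 0,"y": 0,"z": 0,"rx": 0,"ry": 0,"rz": 0,"jaw": 0}
  ],
  "grip_force": 20
}}

```text
clock: 17.9
tool_pos: [0.551, -0.2468, 0.2039]
eef_rot: [0.999, -0.052, 0.005, 0.001]
contact_force: [0.3, 0.2, 0.4]
opening: 0.611
finger_force: 0.0
```

{"fn": "send_rows", "kwargs": {
  "motion": [
    {"x": 0,"y": 0,"z": 0,"rx": 0,"ry": 0,"rz": 0,"jaw": 0},
    {"x": 0,"y": 0,"z": 0,"rx": 0,"ry": 0,"rz": 0,"jaw": 0},
    {"x": 0,"y": 0,"z": 0,"rx": 0,"ry": 0,"rz": 0,"jaw": 0},
    {"x": 0,"y": 0,"z": 0,"rx": 0,"ry": 0,"rz": 0,"jaw": 0},
    {"x": 0,"y": 0,"z": 0,"rx": 0,"ry": 0,"rz": 0,"jaw": 0}
  ]
}}

```text
clock: 18.4
tool_pos: [0.5477, -0.2455, 0.1983]
eef_rot: [0.999, -0.052, -0.001, -0.0]
contact_force: [-0.6, -0.9, 0.7]
opening: 0.16
finger_force: 0.0
```

{"fn": "send_rows", "kwargs": {
  "motion": [
    {"x": 0,"y": 0,"z": 0,"rx": 0,"ry": 0,"rz": 0,"jaw": 0},
    {"x": 0,"y": 0,"z": 0,"rx": 0,"ry": 0,"rz": 0,"jaw": 0},
    {"x": 0,"y": 0,"z": 0,"rx": 0,"ry": 0,"rz": 0,"jaw": 0},
    {"x": 0,"y": 0,"z": 0,"rx": 0,"ry": 0,"rz": 0,"jaw": 0},
    {"x": 0,"y": 0,"z": 0,"rx": 0,"ry": 0,"rz": 0,"jaw": 0}
  ]
}}

```text
clock: 18.9
tool_pos: [0.5481, -0.2456, 0.1991]
eef_rot: [0.999, -0.052, 0.0, 0.0]
contact_force: [0.5, 0.1, -0.1]
opening: 0.003
finger_force: 0.0
```

Run:
```python
from h import *
c=np.array([.572,-.0575,.16])-.008*u   # level centre
go(c-.059*u,-10);go(c+.059*u,-10)
for nm,z in(('top',.1295),('scene',.1295)):
    b,l=bub(nm,(.572,-.0575),z,N=4);print(nm,round(b*1000,2),np.round(np.array(l)*1000,1),'off',round(1000*(b-np.mean([l[0],l[-1]])),2))
ss,I=prof('top',(.572,-.0575),.1295,4)
for a,i in zip(ss[::1],I[::1]):
    if -28<=a*1000<=12: print(int(round(a*1000)),i.astype(int).tolist(),end=' ')
t=snap('scene');s=snap('top')
b=[cv2.resize(t['img'][160:270,250:350],None,fx=4.5,fy=4.5,interpolation=cv2.INTER_CUBIC),cv2.resize(s['img'][165:275,255:325],None,fx=4.5,fy=4.5,interpolation=cv2.INTER_CUBIC)]
cv2.imwrite('pics/c6.png',np.hstack(b)[:,:,::-1])
```

```text
t 18.9 p [ 0.5481 -0.2456  0.1991] a -5.9 tilt [ 0.0001 -0.0001] q7 -1.33 F [ 0.5  0.1 -0.1] open 0.03 ff 0.0
 shift cm (tool x,y,z) [  0.28 -12.26   3.9 ]
 rz 0.071
 shift after turn [ -0.6  -12.25   3.91] full rotvec [ 0.0001 -0.0001  0.0713]
t 18.9 p [ 0.5481 -0.2456  0.1991] a -5.9 tilt [ 0.0001 -0.0001] q7 -1.33 F [ 0.5  0.1 -0.1] open 0.03 ff 0.0
 shift cm (tool x,y,z) [  0.56 -24.06   3.9 ]
 rz 0.071
 shift after turn [ -1.15 -24.04   3.91] full rotvec [ 0.0001 -0.0001  0.0713]
top -7.68 [-40.3  25. ] off -0.01
scene -6.79 [-39.3  25.1] off 0.3
-28 [116, 184, 77] -27 [116, 185, 77] -26 [117, 185, 77] -25 [115, 183, 76] -24 [112, 179, 75] -23 [107, 170, 72] -22 [99, 155, 68] -21 [91, 140, 64] -20 [92, 143, 64] -19 [98, 153, 66] -18 [105, 165, 71] -17 [116, 174, 84] -16 [127, 182, 99] -15 [140, 185, 119] -14 [156, 186, 142] -13 [169, 186, 162] -12 [175, 187, 169] -11 [180, 187, 175] -10 [181, 187, 177] -9 [182, 187, 178] -8 [182, 187, 178] -7 [183, 187, 179] -6 [183, 187, 179] -5 [182, 187, 178] -4 [180, 187, 175] -3 [175, 187, 169] -2 [163, 187, 152] -1 [150, 187, 132] 0 [136, 184, 113] 1 [124, 179, 95] 2 [112, 172, 78] 3 [102, 157, 71] 4 [93, 141, 65] 5 [92, 141, 64] 6 [100, 155, 68] 7 [107, 169, 73] 8 [112, 177, 75] 9 [116, 183, 77] 10 [118, 186, 78] 11 [118, 186, 79]
```

View pics/c6.png

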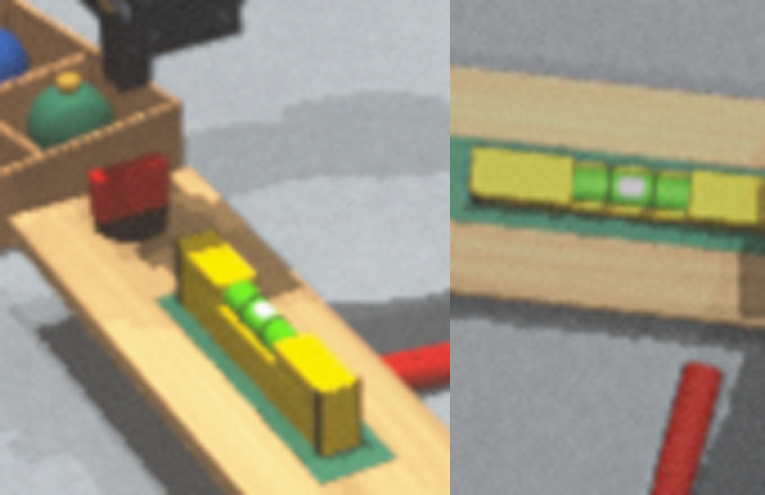

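The bubble is centred: the rings lie at −20.7 and +4.5 mm and the bubble at −7.7 mm. I move over the flat foot-side end and press.

{"fn": "send_rows", "kwargs": {
  "motion": [
    {"x": 0.1,"y": -2.45,"z": 0,"rx": 0,"ry": 0,"rz": 0,"jaw": 0},
    {"x": 0.1,"y": -2.45,"z": 0,"rx": 0,"ry": 0,"rz": 0,"jaw": 0},
    {"x": 0.1,"y": -2.45,"z": 0,"rx": 0,"ry": 0,"rz": 0,"jaw": 0},
    {"x": 0.03,"y": -2.45,"z": 0,"rx": 0,"ry": 0,"rz": 0,"jaw": 0},
    {"x": 0,"y": -2.45,"z": 0,"rx": 0,"ry": 0,"rz": 0.025,"jaw": 0}
  ]
}}

```text
clock: 20.1
tool_pos: [0.5641, -0.1231, 0.1991]
eef_rot: [0.998, -0.064, 0.0, -0.0]
contact_force: [0.5, -0.7, -0.9]
opening: 0.005
finger_force: 0.0
```

{"fn": "send_rows", "kwargs": {
  "motion": [
    {"x": 0,"y": 0,"z": 1.5,"rx": 0,"ry": 0,"rz": 0,"jaw": 0},
    {"x": 0,"y": 0,"z": 1.5,"rx": 0,"ry": 0,"rz": 0,"jaw": 0},
    {"x": 0,"y": 0,"z": 1.2,"rx": 0,"ry": 0,"rz": 0,"jaw": 0},
    {"x": 0,"y": 0,"z": 0.8,"rx": 0,"ry": 0,"rz": 0,"jaw": 0},
    {"x": 0,"y": 0,"z": 0,"rx": 0,"ry": 0,"rz": 0,"jaw": 0}
  ]
}}

```text
clock: 20.6
tool_pos: [0.5633, -0.1242, 0.148]
eef_rot: [0.998, -0.064, -0.001, -0.0]
contact_force: [0.0, 0.0, 0.5]
opening: 0.005
finger_force: 0.0
```

Run:
```python
from h import *
c=np.array([.572,-.0575,.14])-.008*u
go(c-.059*u+.001*n,-7.3)
t=snap('scene')
cv2.imwrite('pics/c7.png',cv2.resize(t['img'][140:280,240:380],None,fx=4,fy=4,interpolation=cv2.INTER_CUBIC)[:,:,::-1])
```

```text
t 20.6 p [ 0.5633 -0.1242  0.148 ] a -7.4 tilt [-0.002   0.0003] q7 -1.53 F [0.  0.  0.5] open 0.05 ff 0.0
 shift cm (tool x,y,z) [ 0.12 -0.03  0.8 ]
 rz -0.001
 shift after turn [ 0.12 -0.03  0.8 ] full rotvec [-0.      0.002  -0.0011]
```

View pics/c7.png

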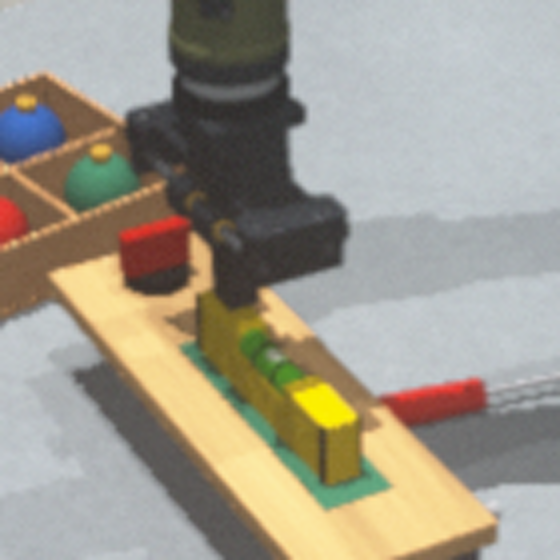

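The closed fingers are above the foot-side flat at crop (240,300), clear of the vial at (270,355). I press down.

{"fn": "send_rows", "kwargs": {
  "motion": [
    {"x": 0.05,"y": 0,"z": 0.2,"rx": 0,"ry": 0,"rz": 0,"jaw": 0},
    {"x": 0.05,"y": 0,"z": 0.2,"rx": 0,"ry": 0,"rz": 0,"jaw": 0},
    {"x": 0,"y": 0,"z": 0.15,"rx": 0,"ry": 0,"rz": 0,"jaw": 0},
    {"x": 0,"y": 0,"z": 0,"rx": 0,"ry": 0,"rz": 0,"jaw": 0},
    {"x": 0,"y": 0,"z": 0,"rx": 0,"ry": 0,"rz": 0,"jaw": 0}
  ]
}}

```text
clock: 21.15
tool_pos: [0.565, -0.1243, 0.1436]
eef_rot: [0.998, -0.064, 0.0, 0.0]
contact_force: [0.1, -0.7, -0.3]
opening: 0.005
finger_force: 0.0
```

{"fn": "send_rows", "kwargs": {
  "motion": [
    {"x": 0,"y": 0,"z": 0.1,"rx": 0,"ry": 0,"rz": 0,"jaw": 0},
    {"x": 0,"y": 0,"z": 0.1,"rx": 0,"ry": 0,"rz": 0,"jaw": 0},
    {"x": 0,"y": 0,"z": 0,"rx": 0,"ry": 0,"rz": 0,"jaw": 0},
    {"x": 0,"y": 0,"z": 0,"rx": 0,"ry": 0,"rz": 0,"jaw": 0},
    {"x": 0,"y": 0,"z": 0,"rx": 0,"ry": 0,"rz": 0,"jaw": 0}
  ]
}}

```text
clock: 21.65
tool_pos: [0.5649, -0.1242, 0.1415]
eef_rot: [0.998, -0.064, -0.0, 0.0]
contact_force: [-0.3, -0.1, 0.2]
opening: 0.008
finger_force: 0.0
```

{"fn": "send_rows", "kwargs": {
  "motion": [
    {"x": 0,"y": 0,"z": 0.1,"rx": 0,"ry": 0,"rz": 0,"jaw": 0},
    {"x": 0,"y": 0,"z": 0.1,"rx": 0,"ry": 0,"rz": 0,"jaw": 0},
    {"x": 0,"y": 0,"z": 0,"rx": 0,"ry": 0,"rz": 0,"jaw": 0},
    {"x": 0,"y": 0,"z": 0,"rx": 0,"ry": 0,"rz": 0,"jaw": 0},
    {"x": 0,"y": 0,"z": 0,"rx": 0,"ry": 0,"rz": 0,"jaw": 0}
  ]
}}

```text
clock: 22.15
tool_pos: [0.565, -0.1243, 0.1414]
eef_rot: [0.998, -0.064, 0.0, 0.0]
contact_force: [-3.5, 1.5, 15.0]
opening: 0.005
finger_force: 7.5
```

{"fn": "send_rows", "kwargs": {
  "motion": [
    {"x": 0,"y": 0,"z": 0.12,"rx": 0,"ry": 0,"rz": 0,"jaw": 0},
    {"x": 0,"y": 0,"z": 0,"rx": 0,"ry": 0,"rz": 0,"jaw": 0},
    {"x": 0,"y": 0,"z": 0,"rx": 0,"ry": 0,"rz": 0,"jaw": 0},
    {"x": 0,"y": 0,"z": 0,"rx": 0,"ry": 0,"rz": 0,"jaw": 0},
    {"x": 0,"y": 0,"z": 0,"rx": 0,"ry": 0,"rz": 0,"jaw": 0}
  ]
}}

```text
clock: 22.65
tool_pos: [0.5651, -0.1243, 0.1413]
eef_rot: [0.998, -0.064, 0.001, 0.0]
contact_force: [-6.4, 1.8, 23.1]
opening: 0.008
finger_force: 12.0
```

{"fn": "send_rows", "kwargs": {
  "motion": [
    {"x": 0,"y": 0,"z": 0,"rx": 0,"ry": 0,"rz": 0,"jaw": 0},
    {"x": 0,"y": 0,"z": 0,"rx": 0,"ry": 0,"rz": 0,"jaw": 0},
    {"x": 0,"y": 0,"z": 0,"rx": 0,"ry": 0,"rz": 0,"jaw": 0},
    {"x": 0,"y": 0,"z": 0,"rx": 0,"ry": 0,"rz": 0,"jaw": 0},
    {"x": 0,"y": 0,"z": 0,"rx": 0,"ry": 0,"rz": 0,"jaw": 0}
  ]
}}

```text
clock: 23.15
tool_pos: [0.5651, -0.1243, 0.1413]
eef_rot: [0.998, -0.064, 0.001, 0.0]
contact_force: [-6.1, 1.4, 23.5]
opening: 0.006
finger_force: 12.0
```

{"fn": "send_rows", "kwargs": {
  "motion": [
    {"x": 0,"y": 0,"z": 0,"rx": 0,"ry": 0,"rz": 0,"jaw": 0},
    {"x": 0,"y": 0,"z": 0,"rx": 0,"ry": 0,"rz": 0,"jaw": 0},
    {"x": 0,"y": 0,"z": 0,"rx": 0,"ry": 0,"rz": 0,"jaw": 0},
    {"x": 0,"y": 0,"z": 0,"rx": 0,"ry": 0,"rz": 0,"jaw": 0},
    {"x": 0,"y": 0,"z": 0,"rx": 0,"ry": 0,"rz": 0,"jaw": 0}
  ]
}}

```text
clock: 23.65
tool_pos: [0.5651, -0.1243, 0.1414]
eef_rot: [0.998, -0.064, 0.001, 0.0]
contact_force: [-6.7, 1.2, 24.9]
opening: 0.004
finger_force: 12.0
```

{"fn": "send_rows", "kwargs": {
  "motion": [
    {"x": 0,"y": 0,"z": 0,"rx": 0,"ry": 0,"rz": 0,"jaw": 0},
    {"x": 0,"y": 0,"z": 0,"rx": 0,"ry": 0,"rz": 0,"jaw": 0},
    {"x": 0,"y": 0,"z": 0,"rx": 0,"ry": 0,"rz": 0,"jaw": 0},
    {"x": 0,"y": 0,"z": 0,"rx": 0,"ry": 0,"rz": 0,"jaw": 0},
    {"x": 0,"y": 0,"z": 0,"rx": 0,"ry": 0,"rz": 0,"jaw": 0}
  ]
}}

```text
clock: 24.15
tool_pos: [0.5651, -0.1243, 0.1413]
eef_rot: [0.998, -0.064, 0.001, 0.0]
contact_force: [-5.0, 3.0, 24.1]
opening: 0.011
finger_force: 12.0
```

Run:
```python
from h import *
go(None)
for nm in('scene',):
    ss,I=prof(nm,(.572,-.0575),.1295,4)
    for a,i in zip(ss[::2],I[::2]): print(int(round(a*1000)),i.astype(int).tolist(),end=' ')
t=snap('scene')
cv2.imwrite('pics/c8.png',cv2.resize(t['img'][190:280,250:350],None,fx=6,fy=6,interpolation=cv2.INTER_CUBIC)[:,:,::-1])
```

```text
t 24.15 p [ 0.5651 -0.1243  0.1413] a -7.4 tilt [ 0.0016 -0.0001] q7 -1.53 F [-5.   3.  24.1] open 0.1 ff 12.0
-60 [75, 66, 47] -58 [88, 77, 45] -56 [103, 88, 43] -54 [115, 97, 42] -52 [123, 105, 41] -50 [133, 113, 39] -48 [143, 122, 39] -46 [151, 130, 39] -44 [152, 134, 39] -42 [144, 135, 39] -40 [130, 134, 41] -38 [118, 130, 43] -36 [107, 124, 44] -34 [98, 116, 45] -32 [95, 112, 47] -30 [93, 108, 49] -28 [91, 106, 51] -26 [90, 101, 52] -24 [88, 95, 53] -22 [87, 90, 54] -20 [86, 89, 55] -18 [86, 92, 57] -16 [91, 97, 64] -14 [103, 106, 77] -12 [115, 115, 89] -10 [124, 121, 95] -8 [129, 124, 100] -6 [130, 125, 100] -4 [129, 126, 97] -2 [123, 123, 90] 0 [113, 116, 79] 2 [103, 109, 69] 4 [97, 105, 62] 6 [95, 109, 58] 8 [94, 117, 55] 10 [94, 121, 54] 12 [93, 123, 53] 14 [92, 125, 52] 16 [91, 124, 52] 18 [92, 125, 52] 20 [95, 124, 51] 22 [103, 124, 51] 24 [121, 129, 48] 26 [147, 140, 44] 28 [167, 148, 41] 30 [177, 153, 38] 32 [184, 158, 36] 34 [197, 169, 32] 36 [217, 191, 25] 38 [237, 216, 13] 40 [246, 230, 4] 42 [249, 236, 1] 44 [250, 237, 0] 46 [250, 238, 0] 48 [251, 238, 0] 50 [250, 238, 0] 52 [250, 238, 0] 54 [250, 238, 1] 56 [250, 238, 1] 58 [251, 238, 1] 60 [250, 238, 1]
```

View pics/c8.png

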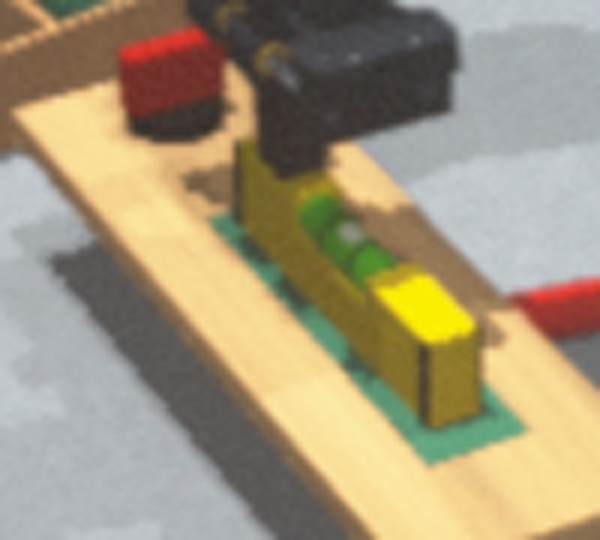

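Fingers press the foot-side flat with 24 N. The bubble stays centred between the rings at crop (350,232), unchanged from before the press, so I hand in.

```bash
python3 -c "
from plant import *
print(finish_job())"
```

```text
the job is handed in; nothing more can be done
None
```

Handed in at 24 s of 72 s: the level lies on the green strip about 8 mm towards the foot from its middle, the bubble measured within 0.5 mm of centre between the rings, and the fingers still press the level at about 24 N. No verdict came back.

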